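# Couple the trailer head onto the tow ball, latch it and prove it with a tug

### The arm

A 6-joint arm with a two-finger parallel gripper is mounted at the origin on a cart in front of the work surface, level with it; the furniture and walls round the work are solid. World frame = base frame: x ahead of the robot, y to its left, z up, the work surface at z = 0. Lengths are in m, angles in rad, forces in N, time in s.
With the tool pointing down it reaches from about 0.3 to 0.825 m from the base axis. Payload 5.4 kg.
Tool frame: the origin (TCP) lies between the finger pads; the fingertips stand 25 mm ahead of it and the grasp point (between the pads) lies 6 mm ahead of it; z points along the fingers, y is the direction in which the jaws open and shut (so a half turn about z gives the same grasp; the last joint's range is limited). The gripper opens to 92 mm and grips with 3 to 60 N. Pads are 20 mm wide; open, the fingers measure 128 mm over their backs; the gripper's body (75 mm by 189 mm) begins 69 mm behind the grasp point.
Start: joints at [-1.405, 0.158, 1.597, -0, 1.386, -0.21], TCP at [0.211, -0.535, 0.24] pointing down, gripper open.
Joint ranges: [-2.91, 2.91], [-0.94, 2.29], [0.18, 2.7], [-1.29, 4.43], [0.17, 2.64], [-3, 3]. Speed limits (rad/s): [2.57, 2.57, 3.14, 3.14, 3.14, 3.14].

### API

Orientations are given as a unit quaternion [x, y, z, w].
In Python, from workcell import bot, vision gives the robot as it stands. The module is installed in compiled form; this text tells all that it offers.
- The arm moves only by the tool servo_tool, never from a script. Its argument "targets" is a list of rows, each an object of numbers: "x", "y", "z": the shift along the world's x, y, z in cm; "turn": the turn about the world's z in degrees. A call has 1 to 20 rows; each row is the pose to reach, as a shift and turn from the pose measured when the call began; what a row does not reach only later rows make up. A row lasts 1/12 s, in which the tool goes at most 41.7 mm and 7.16 degrees, less where a joint would pass 70% of its speed; a pose out of reach is approached as far as the arm can. A call with a gripper value outside its range is refused whole. "claw" is the opening, from 0 (shut) to 1 (fully open), set as the call begins (left out, the last holds). The fingers move at their own pace and stop on an object; the grip force is fixed at half the most. Time passes only in rows, so rows that repeat a pose let the fingers close. It gives the time, the measured TCP pose, the force and the opening at its end, in the units of the state.
- bot.get_state(): the state, without advancing time (a new reading comes with each control period).
- vision.camera(name): name is "scene" or "top" or "wrist"; returns the picture (480x640x3 uint8, blue, green, red); there is no depth.
- vision.calibration(name): a dict with "K" (3x3 intrinsics, pixels), "rvec" (rotation vector, rad) and "tvec" (3), from world to camera coordinates, as OpenCV has them. Camera axes: x right, y down, z forward; pixel columns grow to the right and rows downward; lengths in m; the calibration is good to about 2 mm. A picture is of the moment at which its call begins: read the wrist's pose just before it. calibration takes no time and is no camera call; for the wrist camera it gives the pose at the moment of the call.
- bot.hand_in(): hands the job in, once; it reports no verdict.
The state is a dict: "time_s": time; "joints": joint angles; "joint_velocities": joint speeds; "joint_torque": joint torques, N m; "tool_pos": TCP position; "orientation": TCP orientation; "ft_force": force on the tool from outside, world axes, zero at the start; "torque": the same for the moment, N m; "grip_width": opening from 0.0 (shut) to 1.0 (fully open).
Only numpy, scipy, OpenCV 4.12 (cv2) and the standard library are available. Lean on these libraries where they do the work, as an engineer would, in place of code of your own. Each camera call takes 0.05 s, during which the arm holds its last target. There are 200 camera calls.

### The job

Set the loose trailer coupler onto the tow ball of the bench stand with its drawbar end in the saddle, and push it down until the ball has snapped fully home in the socket. Then press the red latch lever down flat, and prove the lock with one steady upward tug on the coupler head, 15 N (give or take 3) more than its own weight, before letting go. Work with feeling, neither ramming it onto the ball (50 N at most) nor wrenching at the latched claw, and leave the pliers and the tin of screws where they are.

Things in the scene. Friction and masses are not known exactly. Their poses are not given: they have to be found in the camera images.
- coupler: loose grey steel trailer coupler, 0.3 to 0.55 kg, upright on its open underside: a 50 mm wide channel with a round domed head (over the ball socket) at one end, a dark drawbar stub at the other. Origin: centre of the socket's mouth at the underside of the head; z up, x to the nose, y across. Nose 25 mm ahead, dome 60 mm up; channel back to x = -150 mm, its top 39 mm up; stub to x = -172 mm
- head_grip (a point): place to grip the coupler: midway between the flat parallel sides of the head, 50 mm apart across y (free from x = -34 to 8 mm and 0 to 51 mm above the underside). The point lies at x = -12 mm, 35 mm above the underside; axes as the coupler's. The raised lever stands behind it, leaning away
- socket (a point): point in the head, 31 mm above the underside, where the ball's centre lies when the ball is home against the roof; axes as the coupler's. The socket is 42 mm wide. On the way in the ball must push a sprung claw aside, against 6 to 12 N in all from about 30 mm to 15 mm before home; the coupler's weight alone does not do it. The claw then snaps under the ball and the rest of the way is easy
- latch (a joint): angle of the red-gripped lever on the coupler: 0 = shut, flat over the channel, on its stop; grows as it is raised, up to 1.0 rad; starts at 0.75 to 0.97. A stiff friction pivot (about 0.5 N m, some 6 N at the grip) holds it where it is left. It will not go flat while the ball still holds the claw back; shut, it blocks the claw
- lever_pad (a point): middle of the upper face of the lever's red grip (24 mm wide, 46 mm long, 9 mm thick), the place to press; axes as the coupler's when shut, turning with the lever. It moves on an arc of 84 mm radius about the latch pivot: shut, it lies 76 mm behind and 36 mm above the pivot, 128 mm behind the socket point and 52 mm above the underside
- latch_pivot (a point): axis of the latch lever, along the coupler's y: 52 mm behind the socket point, 16 mm above the coupler's underside; axes as the coupler's
- claw: sprung steel claw inside the coupler, behind the ball (not visible from outside), 18 mm wide; with the lever shut it locks under the ball. Lifted, the coupler first meets only the claw spring (up to some 10 N, then yielding) and comes firm against the lock after 1.5 to 7 mm, as its hidden adjusting screw happens to be set. Origin: middle of its 8 mm thick rounded tip
- stand: tow-ball stand, fixed to the bench: green base plate 215 x 92 x 10 mm with a steel ball on a 19 mm neck and, behind it, a saddle for the drawbar end. Origin: on the bench below the ball; z up, x from the saddle towards the ball; plate from x = -160 to 55 mm. A coupler that is home lies level, its underside 41 mm above the bench, its x axis along the stand's
- ball (a point): centre of the 40 mm steel ball, 72 mm above the bench; axes as the stand's
- saddle (a point): middle of the saddle's black rubber pad, 128 mm behind the ball, 40.5 mm above the bench; 68 mm wide between side lips 9 mm high; the coupler's channel rests on it
- pliers: red-handled pliers, 160 mm long, lying behind the coupler; bystander
- screw_tin: open tin of screws, 74 mm across, 54 mm high; bystander

How it is judged:
By the outcome, as a careful person would: the job done as asked, in the order asked, and still so for the second after the job is handed in, with the robot touching nothing.
It also fails if it takes over 72 s, if anything falls off the work surface, if the arm or the gripper's body presses on something with over 40 N, if the wrist force passes 120 N, or if a joint passes its speed limit or range.

## Working session

There is one attempt and no reset: what is moved stays moved. The work goes in short steps, Python scripts to look and compute and a tool call to move; the robot and the scene stay as the last step left them, time stands still between calls to the robot, and variables do not carry over. Pictures are saved under pics/ and viewed, about 8 in all and at most 12, crops included, and the job is handed in when it is done.

Besides the shell and the picture viewer there is one more tool, called after "Request:" by a JSON object that holds its "name" and its "arguments". servo_tool: Moves the arm, as the interface text tells. Its arguments: {"type":"object","properties":{"targets":{"type":"array"},"claw":{"type":"number"}},"required":["targets"]}

```bash
mkdir -p pics; cat > h.py <<'E'
from workcell import bot, vision
import numpy as np, cv2
def P(name):
    c=vision.calibration(name); R=cv2.Rodrigues(np.array(c["rvec"],float))[0]; t=np.array(c["tvec"],float).reshape(3)
    return np.array(c["K"],float),R,t
def proj(cal,X):
    K,R,t=cal; p=K@(R@np.array(X,float)+t); return p[:2]/p[2]
def ray(cal,uv):
    K,R,t=cal; d=R.T@np.linalg.inv(K)@np.array([*uv,1.]); return -R.T@t,d
def atz(cal,uv,z):
    o,d=ray(cal,uv); return o+d*(z-o[2])/d[2]
def tri(obs):
    A=np.zeros((3,3));b=np.zeros(3)
    for cal,uv in obs:
        o,d=ray(cal,uv); d=d/np.linalg.norm(d); M=np.eye(3)-np.outer(d,d); A+=M;b+=M@o
    return np.linalg.solve(A,b)
E
python3 - <<'E'
from h import *
print(bot.get_state())
for n in("scene","top"):
    cv2.imwrite(f"pics/{n}1.png",vision.camera(n)); K,R,t=P(n); print(n,K[0,0],-R.T@t,R[2])
E
```

```text
{'time_s': 0.0, 'joints': array([-1.40511005e+00,  1.59029082e-01,  1.59825046e+00, -6.71903822e-07,
        1.38618249e+00, -2.10094730e-01]), 'joint_velocities': array([-0.00159476,  0.00018715,  0.00025478, -0.00044337,  0.00117762,
        0.00170672]), 'joint_torque': array([-8.74692523e-04, -3.85584426e+01, -3.22100687e+01,  6.99633197e-02,
        3.77721002e-02, -1.42753865e-04]), 'tool_pos': array([ 0.21090875, -0.53429353,  0.23862096]), 'orientation': array([ 9.82400006e-01,  1.86786922e-01,  2.04222774e-05, -9.34467813e-04]), 'ft_force': array([-0.63809331,  0.29758739, -0.33153516]), 'torque': array([ 0.02327002,  0.02980712, -0.01569381]), 'grip_width': 0.9965059078061895}
scene 561.3310968464276 [-0.20029427 -0.59525725  0.54916962] [ 0.76596457  0.43074353 -0.47724028]
top 526.214740181901 [ 0.3950144  -0.15112604  0.99199422] [ 0.21869408  0.009277   -0.97574937]
```

View pics/scene1.png

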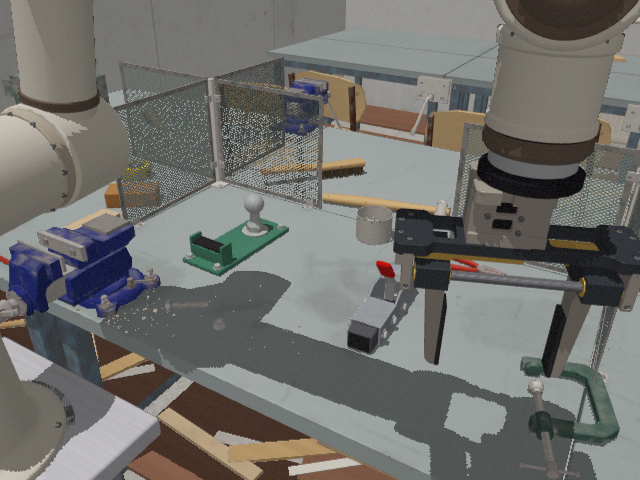

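View pics/top1.png

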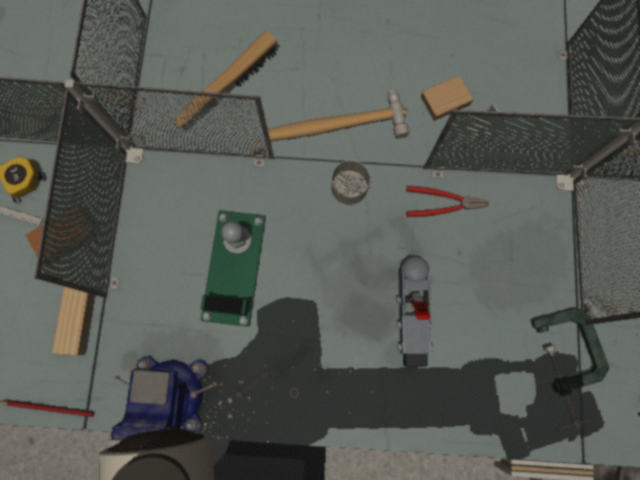

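The scene view shows the stand (ball at 254,201) at left and the coupler in the middle (stub at 362,340, lever at 385,268). In the top view the ball is at (236,233), the dome at (415,268) and the stub end at (415,364). I'll enlarge next.

```bash
python3 - <<'E'
from h import *
t=cv2.imread("pics/top1.png"); s=cv2.imread("pics/scene1.png")
f=lambda im,x,y,w,h,k:cv2.resize(im[y:y+h,x:x+w],None,fx=k,fy=k,interpolation=cv2.INTER_CUBIC)
a=f(t,380,245,80,130,4.5); b=f(t,195,203,80,130,4.5)
cv2.imwrite("pics/c1.png",np.hstack([a,b]))
c=P("top")
for n,uv,z in[("dome",(415,268),.05),("stub",(415,364),.02),("ball",(236,232),.08),("saddle",(227,303),.04),("plateTL",(221,211),.01),("TR",(266,215),.01),("BL",(202,321),.01),("BR",(249,325),.01),("tin",(351,183),.054),("pliers",(445,203),.01)]: print(n,atz(c,uv,z).round(4))
w=P("wrist");print(-w[1].T@w[2],w[1][2])
E
```

```text
dome [ 0.5697 -0.3095  0.05  ]
stub [ 0.3998 -0.319   0.02  ]
ball [0.6086 0.016  0.08  ]
saddle [0.4855 0.0263 0.04  ]
plateTL [0.6648 0.062  0.01  ]
TR [ 0.6625 -0.0256  0.01  ]
BL [0.4523 0.0745 0.01  ]
BR [ 0.4506 -0.0128  0.01  ]
tin [ 0.7228 -0.1847  0.054 ]
pliers [ 0.7093 -0.3712  0.01  ]
[ 0.27086243 -0.50964312  0.38307889] [-0.22099597 -0.08599694 -0.97147584]
```

View pics/c1.png

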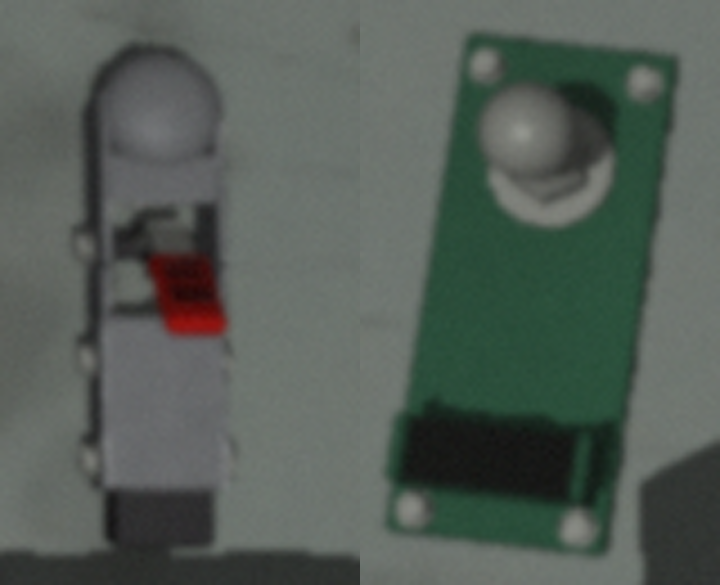

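The crop shows the coupler, with its channel-top corners at about (103,488) and (220,488) and the lever raised. It also shows the plate corners, the ball outline centred at about (525,133), and the saddle pad.

```bash
cat > m.py <<'E'
from h import *
E
python3 - <<'E'
from h import *
c=P("top"); s=P("scene")
A=lambda X,Y:(380+X/4.5,245+Y/4.5); B=lambda X,Y:(195+(X-360)/4.5,203+Y/4.5)
q={k:atz(c,B(*p),.01) for k,p in dict(TL=(468,33),TR=(678,57),BL=(387,527),BR=(606,552)).items()}
f=(q["TL"]+q["TR"])/2; b=(q["BL"]+q["BR"])/2; d=f-b; L=np.hypot(*d[:2]); u=d/L
print("stand L",L,"W",np.linalg.norm(q["TL"]-q["TR"]),np.linalg.norm(q["BL"]-q["BR"]),"yaw",np.degrees(np.arctan2(d[1],d[0])), "org",(b+u*160*L/215), "x", f-u*.055)
print("ball atz",atz(c,B(525,133),.072),"tri w scene",tri([(c,B(525,133)),(s,(254,201))]))
print("saddle",atz(c,B(490,455),.0405), "expected from ball", atz(c,B(525,133),.072)-u*.128)
l=[atz(c,A(*p),.039) for p in[(103,488),(220,488),(103,330),(220,330),(105,160),(220,160)]]
bk=(l[0]+l[1])/2; md=(l[2]+l[3])/2; print("chan back",bk,"mid",md,"w",np.linalg.norm(l[0]-l[1]))
d2=md-bk; e2=l[2]-l[0]; e3=l[3]-l[1]; print("coupler yaw",[np.degrees(np.arctan2(v[1],v[0])) for v in(d2,e2,e3)])
print("stub",atz(c,A(160,545),.03),"dome top region",atz(c,A(161,103),.045))
u2=d2/np.linalg.norm(d2); print("org from back",bk+u2*.150)
# nose
print("lever end", [atz(c,A(195,325),z) for z in(.08,.1)])
st=bot.get_state(); from scipy.spatial.transform import Rotation as Ro
print(Ro.from_quat(st["orientation"]).as_matrix().round(3))
E
```

```text
stand L 0.2121587116815654 W 0.09123732766081481 0.09082617629454767 yaw -2.9040231136310743 org [0.60931849 0.02319675 0.01      ] x [0.60859258 0.02323357 0.01      ]
ball atz [0.60898268 0.02513573 0.072     ] tri w scene [0.60834668 0.02416042 0.07563459]
saddle [0.48312422 0.03160427 0.0405    ] expected from ball [0.48114706 0.0316206  0.072     ]
chan back [ 0.41809003 -0.31687097  0.039     ] mid [ 0.47994754 -0.31528955  0.039     ] w 0.046156390058624173
coupler yaw [np.float64(1.464483861593505), np.float64(1.7744015495098968), np.float64(1.1547664798972648)]
stub [ 0.39617972 -0.31840529  0.03      ] dome top region [ 0.5708999  -0.31171122  0.045     ]
org from back [ 0.56804103 -0.31303738  0.039     ]
lever end [array([ 0.47901595, -0.32098689,  0.08      ]), array([ 0.4771738 , -0.31726185,  0.1       ])]
[[ 0.93   0.367 -0.   ]
 [ 0.367 -0.93   0.002]
 [ 0.    -0.002 -1.   ]]
```

Request:
{"name": "servo_tool", "arguments": {"targets": [{"x": 34.5,"y": 22.1,"z": -6,"turn": -20},{"x": 34.5,"y": 22.1,"z": -6,"turn": -20},{"x": 34.5,"y": 22.1,"z": -6,"turn": -20},{"x": 34.5,"y": 22.1,"z": -6,"turn": -20},{"x": 34.5,"y": 22.1,"z": -6,"turn": -20},{"x": 34.5,"y": 22.1,"z": -6,"turn": -20},{"x": 34.5,"y": 22.1,"z": -6,"turn": -20},{"x": 34.5,"y": 22.1,"z": -6,"turn": -20},{"x": 34.5,"y": 22.1,"z": -6,"turn": -20},{"x": 34.5,"y": 22.1,"z": -6,"turn": -20},{"x": 34.5,"y": 22.1,"z": -6,"turn": -20},{"x": 34.5,"y": 22.1,"z": -6,"turn": -20},{"x": 34.5,"y": 22.1,"z": -6,"turn": -20},{"x": 34.5,"y": 22.1,"z": -6,"turn": -20}], "claw": 1}}

```text
time_s: 1.27
tool_pos: [0.555, -0.3143, 0.1788]
orientation: [1.0, 0.013, -0.0, -0.001]
ft_force: [0.0, -0.3, 0.2]
grip_width: 1.002
```

```bash
python3 - <<'E'
from h import *
from scipy.spatial.transform import Rotation as Ro
st=bot.get_state();print(st["time_s"],st["tool_pos"],st["ft_force"],Ro.from_quat(st["orientation"]).as_matrix().round(3))
w=P("wrist"); cv2.imwrite("pics/w1.png",vision.camera("wrist"))
c=P("scene")
cx,cy=.569,-.313; a=np.radians(1.5)
for n,p in dict(dome=(0,0,.06),nose=(.025,0,.03),backtop=(-.15,0,.039),bl=(-.15,.025,.039),br=(-.15,-.025,.039),pivot=(-.052,0,.016)).items():
    X=[cx+p[0]*np.cos(a)-p[1]*np.sin(a),cy+p[0]*np.sin(a)+p[1]*np.cos(a),p[2]]; print(n,proj(w,X).round(),proj(c,X).round())
E
```

```text
1.2667 [ 0.55502529 -0.31426133  0.1787543 ] [ 0.00814357 -0.27925031  0.20484829] [[ 1.     0.025 -0.   ]
 [ 0.025 -1.     0.001]
 [-0.    -0.001 -1.   ]]
dome [318. 222.] [403. 263.]
nose [318. 186.] [407. 271.]
backtop [318. 375.] [365. 320.]
bl [291. 375.] [350. 315.]
br [345. 375.] [380. 325.]
pivot [318. 268.] [389. 300.]
```

View pics/w1.png

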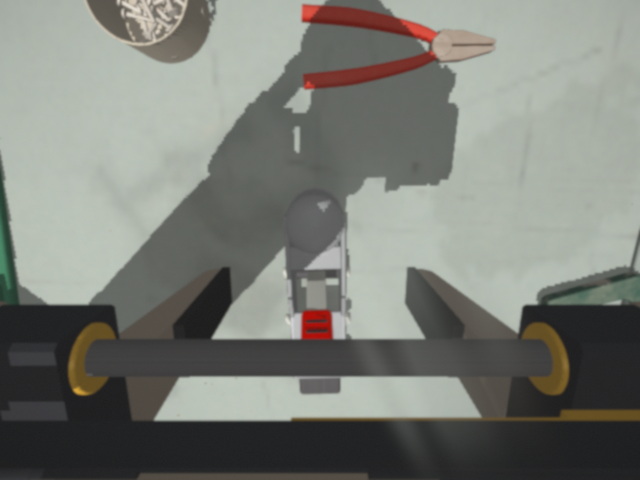

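The wrist view shows the dome at (316,222), the nose at row 190 and the channel's back edge near row 376. That is within about 3 mm of the prediction, so I descend.

Request:
{"name": "servo_tool", "arguments": {"targets": [{"y": 0.2,"z": -4},{"y": 0.2,"z": -8},{"y": 0.2,"z": -11.5},{"y": 0.2,"z": -13.8},{"y": 0.2,"z": -13.8},{"y": 0.2,"z": -13.8},{"y": 0.2,"z": -13.8}], "claw": 1}}

```text
$.targets[0]: bad value
```

Request:
{"name": "servo_tool", "arguments": {"targets": [{"z": 0},{"z": 0},{"z": 0},{"z": 0},{"z": 0},{"z": 0},{"z": 0},{"z": 0}], "claw": 0}}

```text
$.targets[0]: bad value
```

Request:
{"name": "servo_tool", "arguments": {"targets": [{"x": 0,"y": 0.2,"z": -4,"turn": 0},{"x": 0,"y": 0.2,"z": -8,"turn": 0},{"x": 0,"y": 0.2,"z": -11.5,"turn": 0},{"x": 0,"y": 0.2,"z": -13.8,"turn": 0},{"x": 0,"y": 0.2,"z": -13.8,"turn": 0},{"x": 0,"y": 0.2,"z": -13.8,"turn": 0},{"x": 0,"y": 0.2,"z": -13.8,"turn": 0}], "claw": 1}}

```text
time_s: 1.9
tool_pos: [0.5558, -0.3142, 0.0434]
orientation: [1.0, 0.012, 0.002, 0.001]
ft_force: [0.1, -0.4, -0.3]
grip_width: 0.999
```

Request:
{"name": "servo_tool", "arguments": {"targets": [{"x": 0,"y": 0,"z": 0,"turn": 0},{"x": 0,"y": 0,"z": 0,"turn": 0},{"x": 0,"y": 0,"z": 0,"turn": 0},{"x": 0,"y": 0,"z": 0,"turn": 0},{"x": 0,"y": 0,"z": 0,"turn": 0},{"x": 0,"y": 0,"z": 0,"turn": 0},{"x": 0,"y": 0,"z": 0,"turn": 0},{"x": 0,"y": 0,"z": 0,"turn": 0}], "claw": 0}}

```text
time_s: 2.57
tool_pos: [0.5559, -0.3136, 0.0435]
orientation: [1.0, 0.012, 0.002, 0.0]
ft_force: [0.8, 2.7, 2.9]
grip_width: 0.543
```

Request:
{"name": "servo_tool", "arguments": {"targets": [{"x": 0,"y": 0,"z": 1,"turn": 0},{"x": 0,"y": 0,"z": 2,"turn": 0},{"x": 0,"y": 0,"z": 4,"turn": 0},{"x": 0,"y": 0,"z": 7,"turn": 0},{"x": 0,"y": 0,"z": 10,"turn": 0},{"x": 0,"y": 0,"z": 12,"turn": 0},{"x": 0,"y": 0,"z": 12,"turn": 0},{"x": 0,"y": 0,"z": 12,"turn": 0},{"x": 0,"y": 0,"z": 12,"turn": 0},{"x": 0,"y": 0,"z": 12,"turn": 0}], "claw": 0}}

```text
time_s: 3.4
tool_pos: [0.5546, -0.3126, 0.1606]
orientation: [1.0, 0.012, -0.0, -0.002]
ft_force: [-0.9, 0.3, -6.2]
grip_width: 0.548
```

```bash
python3 - <<'E'
from h import *
for i in range(3):
    st=bot.get_state();print(st["time_s"],st["tool_pos"],st["ft_force"],st["torque"],st["grip_width"])
    im=vision.camera("wrist")
cv2.imwrite("pics/w2.png",im); cv2.imwrite("pics/s2.png",vision.camera("scene"))
s=cv2.imread("pics/s2.png")
cv2.imwrite("pics/c2.png",np.hstack([cv2.resize(im[120:420,200:440],(480,600)),cv2.resize(s[100:380,320:460],(300,600))]))
E
```

```text
3.4 [ 0.5545618  -0.31257811  0.16064521] [-0.94597512  0.26005309 -6.16194402] [ 0.00475506 -0.09854838  0.02023607] 0.5479488102261139
3.45 [ 0.55467713 -0.3126361   0.16075938] [-0.01619324 -0.02473576 -4.57474109] [ 0.05234168 -0.16247277 -0.00023215] 0.5403098339624599
3.5 [ 0.5549001  -0.31279367  0.16112691] [ 0.0166392  -0.04439886 -4.98051351] [ 0.01259348 -0.16805468  0.04435552] 0.5433070800987695
```

View pics/c2.png

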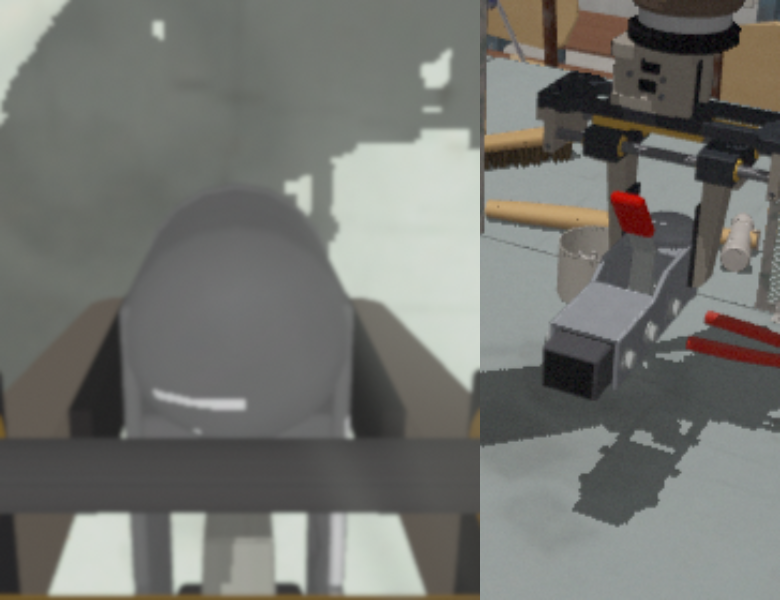

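The crop shows the coupler held with the lever raised. The channel's back-top corners are at scene (354,252) and (385,261). I'll check for droop and the grasp offset.

```bash
python3 - <<'E'
from h import *
s=P("scene"); w=P("wrist"); st=bot.get_state(); T=st["tool_pos"]
g=T-[0,0,.006]; a=np.radians(1.4)
def pt(p,dx,ph,dz=0): # p in coupler frame; grasp at x=-.012+dx, z=.035+dz ; ph>0 nose up
    q=np.array(p)-[-.012+dx,0,.037+dz]; x=q[0]*np.cos(ph)-q[2]*np.sin(ph); z=q[0]*np.sin(ph)+q[2]*np.cos(ph)
    return g+[x*np.cos(a)-q[1]*np.sin(a),x*np.sin(a)+q[1]*np.cos(a),z]
for dx in(-.004,0,.004):
  for ph in(0,2,5,8):
    f=np.radians(ph)
    th=np.linspace(0,6.28,73)
    nose=min(proj(w,pt((.025*np.cos(t),.025*np.sin(t),0),dx,f))[1] for t in th)
    print(dx,ph,*[proj(s,pt(p,dx,f)).round(1) for p in((-.15,.025,.039),(-.15,-.025,.039))],"nose row",nose.round(1),"dometop",proj(w,pt((0,0,.06),dx,f)).round(1))
print("obs nose row",120+187/2, T)
E
```

```text
-0.004 0 [353.4 246. ] [386.  255.1] nose row 199.7 dometop [319.6 282.3]
-0.004 2 [353.3 248.9] [385.8 258. ] nose row 197.7 dometop [319.6 284.8]
-0.004 5 [353.1 253.1] [385.5 262.3] nose row 194.8 dometop [319.6 288.5]
-0.004 8 [353.2 257.1] [385.4 266.3] nose row 192.1 dometop [319.6 292.3]
0 0 [352.1 247.3] [384.9 256.4] nose row 207.0 dometop [319.6 291.8]
0 2 [352.  250.2] [384.7 259.4] nose row 205.0 dometop [319.6 294.2]
0 5 [351.9 254.5] [384.4 263.8] nose row 202.2 dometop [319.6 297.6]
0 8 [351.9 258.6] [384.2 268. ] nose row 199.5 dometop [319.6 301.1]
0.004 0 [350.9 248.5] [383.7 257.7] nose row 214.2 dometop [319.6 301.2]
0.004 2 [350.7 251.5] [383.5 260.8] nose row 212.3 dometop [319.6 303.4]
0.004 5 [350.6 256. ] [383.2 265.3] nose row 209.5 dometop [319.6 306.6]
0.004 8 [350.7 260.2] [383.1 269.6] nose row 206.8 dometop [319.6 309.8]
obs nose row 213.5 [ 0.55536599 -0.31313886  0.16204771]
```

```bash
python3 - <<'E'
from h import *
im=cv2.imread("pics/w1.png"); im2=cv2.imread("pics/w2.png")
g=lambda i,c,r0,r1:cv2.GaussianBlur(cv2.cvtColor(i,cv2.COLOR_BGR2GRAY),(7,1),0)[r0:r1,c]
print("w1 col310",g(im,308,180,262)); print("w2 col318",g(im2,318,205,250))
w=P("wrist"); T=bot.get_state()["tool_pos"]; o=np.array([.5675,T[1],.124])
for z in(0,.01,.02,.03,.04,.051): print(z,proj(w,o+[.025,0,z]).round(1))
E
```

```text
w1 col310 [100  99  99  98  99  98  97  97  94  91  87  83  82  83  84  86  89  90
  92  93  93  94  95  96  97  97  98  99  99  99 100 101 101 101 100 100
 100 100 100 100  99  99  99  99  99  98  98  98  99  98  98  99  98  97
  98  97  97  97  96  96  96  96  96  96  95  94  94  94  93  93  92  90
  91  95  98  98  97  97  97  97  98  99]
w2 col318 [111 111 111 111 111 109 107 104 105 101  96  94  94  94  94  94  94  94
  94  94  95  95  95  95  95  94  95  97  98 101 102 103 104 105 105 106
 106 107 107 108 108 108 109 109 110]
0 [321.  208.1]
0.01 [321.1 211.1]
0.02 [321.3 214.3]
0.03 [321.4 218. ]
0.04 [321.6 222.2]
0.051 [321.9 227.5]
```

Request:
{"name": "servo_tool", "arguments": {"targets": [{"x": -4,"y": 4,"z": 3,"turn": 0},{"x": -6,"y": 8,"z": 4,"turn": 0},{"x": -8,"y": 12,"z": 4,"turn": 0},{"x": -8,"y": 16,"z": 4,"turn": -1},{"x": -8,"y": 20,"z": 4,"turn": -2},{"x": -8,"y": 24,"z": 4,"turn": -3},{"x": -8,"y": 28,"z": 4,"turn": -4},{"x": -8,"y": 31,"z": 4,"turn": -4.3},{"x": -8,"y": 33,"z": 4,"turn": -4.3},{"x": -8,"y": 33.8,"z": 4,"turn": -4.3},{"x": -8,"y": 33.8,"z": 4,"turn": -4.3},{"x": -8,"y": 33.8,"z": 4,"turn": -4.3},{"x": -8,"y": 33.8,"z": 4,"turn": -4.3}], "claw": 0}}

```text
time_s: 4.68
tool_pos: [0.4755, 0.0236, 0.202]
orientation: [1.0, -0.026, 0.001, -0.0]
ft_force: [-0.8, -0.1, -5.3]
grip_width: 0.538
```

```bash
python3 - <<'E'
from h import *
from scipy.spatial.transform import Rotation as Ro
st=bot.get_state();print(st["time_s"],st["tool_pos"],st["ft_force"],Ro.from_quat(st["orientation"]).as_matrix().round(3))
im=vision.camera("wrist"); cv2.imwrite("pics/w3.png",im)
w=P("wrist"); print("pred ball",proj(w,[.6085,.0242,.072]),proj(w,[.6285,.0242,.072]))
E
```

```text
4.6833 [0.47554739 0.02362819 0.20199277] [-0.82539307 -0.06422031 -5.3490689 ] [[ 0.999 -0.052  0.001]
 [-0.052 -0.999  0.001]
 [ 0.001 -0.001 -1.   ]]
pred ball [308.1364426   58.90123199] [306.45793329  28.26207806]
```

View pics/w3.png

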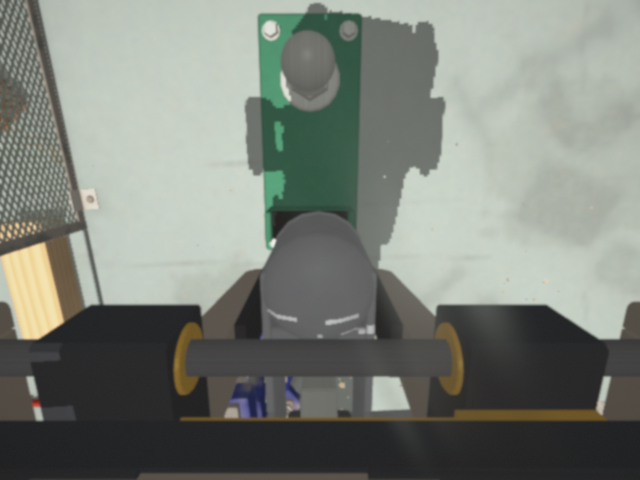

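The ball is at (307,61) against a prediction of (308,59), so the ball position is confirmed to about 1 mm. I'll check the nose position again from the earlier pictures.

```bash
python3 - <<'E'
from h import *
from scipy.spatial.transform import Rotation as Ro
st=bot.get_state(); T1=np.array([.55502529,-.31426133,.1787543]); a=np.radians(1.43)
R1=np.array([[np.cos(a),np.sin(a),0],[np.sin(a),-np.cos(a),0],[0,0,-1]])
w=P("wrist"); R0=Ro.from_quat(st["orientation"]).as_matrix()
pw=lambda X: proj(w,st["tool_pos"]+R0@R1.T@(np.array(X)-T1)).round(1)
c=P("top")
for ox in(.564,.566,.568,.570):
    y=-.3125; th=np.linspace(0,6.28,90)
    nose=lambda pf,z:min((pf([ox+.025*np.cos(t),y+.025*np.sin(t),z]) for t in th),key=lambda p:p[1])
    print(ox,"w1 nose z0",nose(pw,0),"seam",nose(pw,.051)," stubend z.0/.03",pw([ox-.172,y,0]),pw([ox-.172,y,.03]), "chanback",pw([ox-.15,y,.039]))
    pt=lambda X:proj(c,X)
    print("   top nose z0",nose(pt,0).round(1),"z.04",nose(pt,.04).round(1),"chanback",pt([ox-.15,y,.039]).round(1),"stub0",pt([ox-.172,y,.03]).round(1))
t=cv2.cvtColor(cv2.imread("pics/top1.png"),cv2.COLOR_BGR2GRAY)
print("top col414",list(enumerate(t[248:275,412:417].mean(1).round().astype(int),248)))
print("top back",list(enumerate(t[348:372,412:417].mean(1).round().astype(int),348)))
i=cv2.cvtColor(cv2.imread("pics/w1.png"),cv2.COLOR_BGR2GRAY)
print("w1 back",list(enumerate(i[374:400,315:325].mean(1).round().astype(int),374)))
E
```

```text
0.564 w1 nose z0 [317.5 188.8] seam [317.5 194.9]  stubend z.0/.03 [313.  374.3] [312.6 393.2] chanback [313.  379.4]
   top nose z0 [411.4 262.6] z.04 [415.  258.7] chanback [413.4 355.6] stub0 [412.2 368.3]
0.566 w1 nose z0 [317.6 186.7] seam [317.5 192.4]  stubend z.0/.03 [313.1 372.6] [312.6 391.4] chanback [313.  377.5]
   top nose z0 [411.4 261.6] z.04 [415.1 257.6] chanback [413.4 354.5] stub0 [412.2 367.1]
0.568 w1 nose z0 [317.6 184.5] seam [317.6 189.9]  stubend z.0/.03 [313.1 371. ] [312.7 389.6] chanback [313.  375.7]
   top nose z0 [411.5 260.6] z.04 [415.1 256.6] chanback [413.4 353.3] stub0 [412.2 366. ]
0.57 w1 nose z0 [317.7 182.3] seam [317.6 187.3]  stubend z.0/.03 [313.1 369.3] [312.7 387.9] chanback [313.1 373.8]
   top nose z0 [411.5 259.6] z.04 [415.1 255.5] chanback [413.5 352.2] stub0 [412.3 364.8]
top col414 [(248, np.int64(99)), (249, np.int64(97)), (250, np.int64(95)), (251, np.int64(92)), (252, np.int64(92)), (253, np.int64(93)), (254, np.int64(82)), (255, np.int64(65)), (256, np.int64(57)), (257, np.int64(66)), (258, np.int64(73)), (259, np.int64(80)), (
[... 706 characters left out ...]
(43)), (366, np.int64(41)), (367, np.int64(43)), (368, np.int64(44)), (369, np.int64(46)), (370, np.int64(46)), (371, np.int64(45))]
w1 back [(374, np.int64(66)), (375, np.int64(84)), (376, np.int64(120)), (377, np.int64(141)), (378, np.int64(129)), (379, np.int64(108)), (380, np.int64(100)), (381, np.int64(99)), (382, np.int64(99)), (383, np.int64(99)), (384, np.int64(99)), (385, np.int64(99)), (386, np.int64(99)), (387, np.int64(99)), (388, np.int64(99)), (389, np.int64(99)), (390, np.int64(99)), (391, np.int64(99)), (392, np.int64(108)), (393, np.int64(135)), (394, np.int64(167)), (395, np.int64(185)), (396, np.int64(189)), (397, np.int64(190)), (398, np.int64(191)), (399, np.int64(191))]
```

Request:
{"name": "servo_tool", "arguments": {"targets": [{"x": 4,"y": 0.1,"z": 0,"turn": 0},{"x": 8,"y": 0.1,"z": -1,"turn": 0},{"x": 11,"y": 0.1,"z": -3,"turn": 0},{"x": 12.15,"y": 0.15,"z": -5,"turn": 0},{"x": 12.15,"y": 0.15,"z": -6,"turn": 0},{"x": 12.15,"y": 0.15,"z": -6.3,"turn": 0},{"x": 12.15,"y": 0.15,"z": -6.3,"turn": 0},{"x": 12.15,"y": 0.15,"z": -6.3,"turn": 0}], "claw": 0}}

```text
time_s: 5.4
tool_pos: [0.5967, 0.0244, 0.1398]
orientation: [1.0, -0.027, 0.001, -0.0]
ft_force: [0.7, 1.7, -5.0]
grip_width: 0.543
```

```bash
python3 - <<'E'
from h import *
st=bot.get_state();print(st["time_s"],st["tool_pos"],st["ft_force"],st["torque"])
a=vision.camera("scene"); b=vision.camera("top")
cv2.imwrite("pics/c4.png",np.hstack([cv2.resize(a[120:300,150:340],(507,480)),cv2.resize(b[190:350,180:280],(300,480))]))
E
```

```text
5.4 [0.596651   0.02443133 0.13980132] [ 0.70173242  1.6676472  -5.00970946] [ 0.07168541 -0.21114822 -0.01378031]
```

View pics/c4.png

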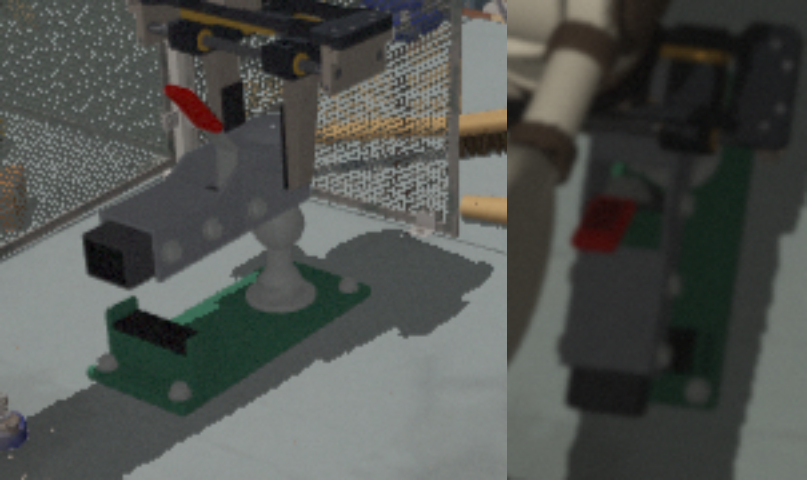

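The crop shows the coupler lined up over the ball, with its tail above the saddle. I descend gently.

Request:
{"name": "servo_tool", "arguments": {"targets": [{"x": 0,"y": 0,"z": -0.3,"turn": 0},{"x": 0,"y": 0,"z": -0.6,"turn": 0},{"x": 0,"y": 0,"z": -0.9,"turn": 0},{"x": 0,"y": 0,"z": -1.2,"turn": 0},{"x": 0,"y": 0,"z": -1.2,"turn": 0}], "claw": 0}}

```text
time_s: 5.92
tool_pos: [0.5967, 0.0248, 0.1277]
orientation: [1.0, -0.027, 0.001, -0.0]
ft_force: [0.8, -0.9, -5.2]
grip_width: 0.545
```

Request:
{"name": "servo_tool", "arguments": {"targets": [{"x": 0,"y": 0,"z": -0.3,"turn": 0},{"x": 0,"y": 0,"z": -0.6,"turn": 0},{"x": 0,"y": 0,"z": -0.9,"turn": 0},{"x": 0,"y": 0,"z": -0.9,"turn": 0}], "claw": 0}}

```text
time_s: 6.25
tool_pos: [0.5962, 0.0249, 0.1177]
orientation: [1.0, -0.027, 0.0, -0.0]
ft_force: [1.5, 0.3, -4.2]
grip_width: 0.543
```

Request:
{"name": "servo_tool", "arguments": {"targets": [{"x": 0,"y": 0,"z": -0.3,"turn": 0},{"x": 0,"y": 0,"z": -0.6,"turn": 0},{"x": 0,"y": 0,"z": -0.6,"turn": 0}], "claw": 0}}

```text
time_s: 6.5
tool_pos: [0.5964, 0.0249, 0.1115]
orientation: [1.0, -0.027, 0.001, -0.0]
ft_force: [-0.0, 0.2, -6.2]
grip_width: 0.541
```

Request:
{"name": "servo_tool", "arguments": {"targets": [{"x": 0,"y": 0,"z": -0.3,"turn": 0},{"x": 0,"y": 0,"z": -0.6,"turn": 0},{"x": 0,"y": 0,"z": -0.6,"turn": 0}], "claw": 0}}

```text
time_s: 6.75
tool_pos: [0.5965, 0.0249, 0.1051]
orientation: [1.0, -0.027, 0.001, -0.0]
ft_force: [0.3, -0.4, -4.5]
grip_width: 0.535
```

Request:
{"name": "servo_tool", "arguments": {"targets": [{"x": 0,"y": 0,"z": -0.3,"turn": 0},{"x": 0,"y": 0,"z": -0.6,"turn": 0},{"x": 0,"y": 0,"z": -0.6,"turn": 0}], "claw": 0}}

```text
time_s: 7.0
tool_pos: [0.5966, 0.0249, 0.0983]
orientation: [1.0, -0.027, 0.001, -0.001]
ft_force: [2.8, 0.4, -6.4]
grip_width: 0.544
```

```bash
python3 - <<'E'
from h import *
st=bot.get_state();print(st["time_s"],st["tool_pos"],st["ft_force"],st["torque"])
a=vision.camera("scene"); b=vision.camera("wrist")
cv2.imwrite("pics/c5.png",np.hstack([cv2.resize(a[120:300,150:340],(507,480)),cv2.resize(b[190:350,260:380],(270,360))[:480] if 0 else cv2.resize(b[190:430,260:380],(240,480))]))
E
```

```text
7.0 [0.59663368 0.02491169 0.09826054] [ 2.84018454  0.35156272 -6.35385306] [ 0.06826499 -0.5553219   0.01501452]
```

View pics/c5.png

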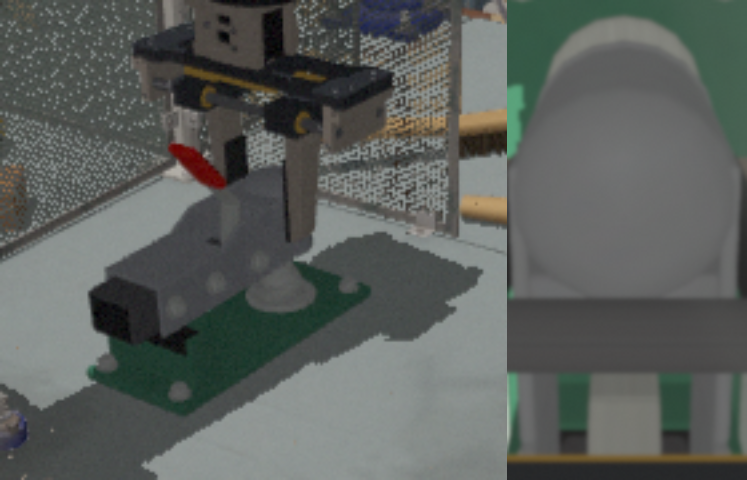

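The ball is well inside the head and the tail is close to the saddle. I continue down.

Request:
{"name": "servo_tool", "arguments": {"targets": [{"x": 0,"y": 0,"z": -0.2,"turn": 0},{"x": 0,"y": 0,"z": -0.4,"turn": 0},{"x": 0,"y": 0,"z": -0.4,"turn": 0}], "claw": 0}}

```text
time_s: 7.35
tool_pos: [0.5967, 0.0249, 0.0939]
orientation: [1.0, -0.027, 0.001, -0.001]
ft_force: [2.7, 0.3, -6.0]
grip_width: 0.541
```

Request:
{"name": "servo_tool", "arguments": {"targets": [{"x": 0,"y": 0,"z": -0.2,"turn": 0},{"x": 0,"y": 0,"z": -0.4,"turn": 0},{"x": 0,"y": 0,"z": -0.4,"turn": 0}], "claw": 0}}

```text
time_s: 7.6
tool_pos: [0.5968, 0.0249, 0.0894]
orientation: [1.0, -0.027, 0.001, -0.001]
ft_force: [2.0, -0.0, -6.4]
grip_width: 0.545
```

Request:
{"name": "servo_tool", "arguments": {"targets": [{"x": 0,"y": 0,"z": -0.15,"turn": 0},{"x": 0,"y": 0,"z": -0.3,"turn": 0},{"x": 0,"y": 0,"z": -0.3,"turn": 0}], "claw": 0}}

```text
time_s: 7.85
tool_pos: [0.597, 0.0249, 0.0864]
orientation: [1.0, -0.027, 0.002, -0.001]
ft_force: [3.1, -0.4, -4.7]
grip_width: 0.543
```

Request:
{"name": "servo_tool", "arguments": {"targets": [{"x": 0,"y": 0,"z": -0.15,"turn": 0},{"x": 0,"y": 0,"z": -0.3,"turn": 0},{"x": 0,"y": 0,"z": -0.3,"turn": 0}], "claw": 0}}

```text
time_s: 8.1
tool_pos: [0.5976, 0.0247, 0.0844]
orientation: [1.0, -0.027, 0.002, -0.0]
ft_force: [0.7, -0.0, 2.6]
grip_width: 0.543
```

Request:
{"name": "servo_tool", "arguments": {"targets": [{"x": 0,"y": 0,"z": -0.15,"turn": 0},{"x": 0,"y": 0,"z": -0.15,"turn": 0}], "claw": 0}}

```text
time_s: 8.27
tool_pos: [0.5977, 0.0247, 0.0843]
orientation: [1.0, -0.027, 0.002, -0.0]
ft_force: [-3.2, 0.9, 8.0]
grip_width: 0.54
```

Request:
{"name": "servo_tool", "arguments": {"targets": [{"x": 0,"y": 0,"z": -0.2,"turn": 0},{"x": 0,"y": 0,"z": -0.2,"turn": 0}], "claw": 0}}

```text
time_s: 8.43
tool_pos: [0.5977, 0.0247, 0.0842]
orientation: [1.0, -0.027, 0.002, -0.0]
ft_force: [-4.9, 1.0, 12.1]
grip_width: 0.541
```

The coupler is firm at TCP z = 0.084, where home was expected, with 17 N of push. I release it, rise and close the fingers.

Request:
{"name": "servo_tool", "arguments": {"targets": [{"x": 0,"y": 0,"z": 0,"turn": 0},{"x": 0,"y": 0,"z": 0,"turn": 0},{"x": 0,"y": 0,"z": 0,"turn": 0},{"x": 0,"y": 0,"z": 0,"turn": 0},{"x": 0,"y": 0,"z": 0,"turn": 0},{"x": 0,"y": 0,"z": 0,"turn": 0},{"x": 0,"y": 0,"z": 0,"turn": 0},{"x": 0,"y": 0,"z": 2,"turn": 0},{"x": 0,"y": 0,"z": 5,"turn": 0},{"x": 0,"y": 0,"z": 8,"turn": 0},{"x": 0,"y": 0,"z": 10.5,"turn": 0},{"x": 0,"y": 0,"z": 10.5,"turn": 0},{"x": 0,"y": 0,"z": 10.5,"turn": 0}], "claw": 1}}

```text
time_s: 9.52
tool_pos: [0.5989, 0.0246, 0.191]
orientation: [1.0, -0.027, 0.004, -0.0]
ft_force: [0.6, -0.5, -0.5]
grip_width: 0.999
```

Request:
{"name": "servo_tool", "arguments": {"targets": [{"x": 0,"y": 0,"z": 0,"turn": 0},{"x": 0,"y": 0,"z": 0,"turn": 0},{"x": 0,"y": 0,"z": 0,"turn": 0},{"x": 0,"y": 0,"z": 0,"turn": 0},{"x": 0,"y": 0,"z": 0,"turn": 0},{"x": 0,"y": 0,"z": 0,"turn": 0},{"x": 0,"y": 0,"z": 0,"turn": 0},{"x": 0,"y": 0,"z": 0,"turn": 0},{"x": 0,"y": 0,"z": 0,"turn": 0},{"x": 0,"y": 0,"z": 0,"turn": 0}], "claw": 0}}

```text
time_s: 10.35
tool_pos: [0.5989, 0.0246, 0.191]
orientation: [1.0, -0.027, 0.004, -0.0]
ft_force: [-0.4, 0.4, 0.8]
grip_width: 0.298
```

```bash
python3 - <<'E'
from h import *
st=bot.get_state();print(st["time_s"],st["tool_pos"],st["ft_force"],st["torque"],st["grip_width"])
a=vision.camera("scene"); b=vision.camera("wrist")
cv2.imwrite("pics/c6.png",np.hstack([cv2.resize(a[120:300,150:340],(507,480)),cv2.resize(b[150:430,240:400],(274,480))]))
s=P("scene");u=np.array([.9986,-.052,0]);n=np.array([.052,.9986,0]);o=np.array([.608,.0247,.041])
f=lambda s_,y,z:((proj(s,o+s_*u+y*n+[0,0,z])-[150,120])*[507/190,480/180]).round()
print("pred crop: back top corners",f(-.15,.025,.039),f(-.15,-.025,.039),"back bottom",f(-.15,-.025,0),"dome",f(0,0,.06))
for t in(.75,.85,.97):
    ph=.442+t; print(t,"pad",f(-.052-.084*np.cos(ph),0,.016+.084*np.sin(ph)))
E
```

```text
10.35 [0.59885364 0.02457102 0.19102454] [-0.37024954  0.38354292  0.84577355] [ 0.04829086  0.0240693  -0.03331296] 0.2977011417482714
pred crop: back top corners [105. 278.] [160. 298.] back bottom [165. 349.] dome [275. 185.]
0.75 pad [195. 179.]
0.85 pad [202. 172.]
0.97 pad [212. 164.]
```

View pics/c6.png

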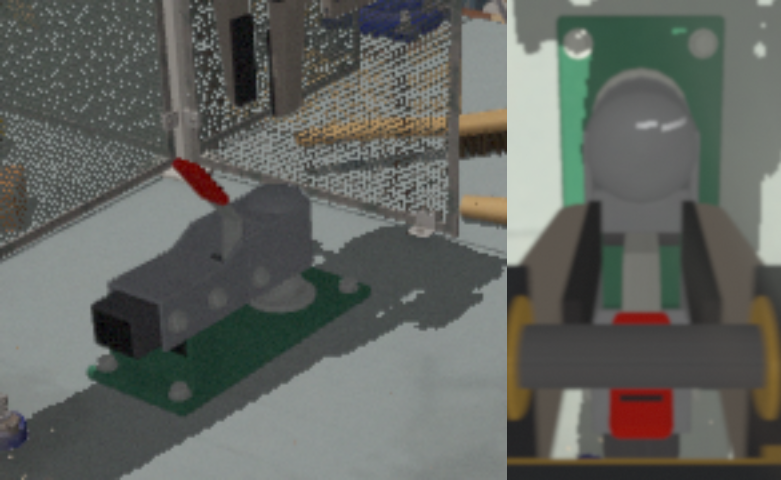

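The coupler is seated level and its outline matches the home prediction. The lever is up at about 0.8 rad, with the pad at about crop (200,180). I finish closing the fingers and move ahead of the pad.

Request:
{"name": "servo_tool", "arguments": {"targets": [{"x": 0,"y": 0,"z": 0,"turn": 0},{"x": 0,"y": 0,"z": 0,"turn": 0},{"x": 0,"y": 0,"z": 0,"turn": 0},{"x": 0,"y": 0,"z": 0,"turn": 0},{"x": 0,"y": 0,"z": 0,"turn": 0},{"x": -2.2,"y": 0.1,"z": 0,"turn": 0},{"x": -4.3,"y": 0.2,"z": -1,"turn": 0},{"x": -4.3,"y": 0.2,"z": -2.6,"turn": 0},{"x": -4.3,"y": 0.2,"z": -2.6,"turn": 0}], "claw": 0}}

```text
time_s: 11.2
tool_pos: [0.5533, 0.027, 0.1622]
orientation: [1.0, -0.027, 0.001, -0.0]
ft_force: [-0.6, -0.4, -0.6]
grip_width: 0.01
```

Request:
{"name": "servo_tool", "arguments": {"targets": [{"x": -0.5,"y": 0.03,"z": 0.05,"turn": 0},{"x": -1.0,"y": 0.05,"z": 0.05,"turn": 0},{"x": -1.6,"y": 0.08,"z": -0.1,"turn": 0},{"x": -2.25,"y": 0.12,"z": -0.35,"turn": 0},{"x": -2.9,"y": 0.15,"z": -0.65,"turn": 0},{"x": -3.5,"y": 0.18,"z": -0.95,"turn": 0},{"x": -3.5,"y": 0.18,"z": -0.95,"turn": 0}], "claw": 0}}

```text
time_s: 11.78
tool_pos: [0.5197, 0.0286, 0.1544]
orientation: [1.0, -0.027, 0.004, -0.0]
ft_force: [4.0, 0.2, 1.8]
grip_width: 0.012
```

Request:
{"name": "servo_tool", "arguments": {"targets": [{"x": -0.65,"y": 0.03,"z": -0.5,"turn": 0},{"x": -1.25,"y": 0.06,"z": -1.0,"turn": 0},{"x": -1.75,"y": 0.09,"z": -1.5,"turn": 0},{"x": -2.2,"y": 0.11,"z": -2.0,"turn": 0},{"x": -2.65,"y": 0.14,"z": -2.5,"turn": 0},{"x": -3.05,"y": 0.16,"z": -3.0,"turn": 0},{"x": -3.3,"y": 0.17,"z": -3.4,"turn": 0},{"x": -3.3,"y": 0.17,"z": -3.4,"turn": 0}], "claw": 0}}

```text
time_s: 12.45
tool_pos: [0.4863, 0.0302, 0.12]
orientation: [1.0, -0.027, 0.004, 0.0]
ft_force: [1.4, -0.0, 2.6]
grip_width: 0.003
```

Request:
{"name": "servo_tool", "arguments": {"targets": [{"x": 0,"y": 0,"z": -0.2,"turn": 0},{"x": 0,"y": 0,"z": -0.4,"turn": 0},{"x": 0,"y": 0,"z": -0.4,"turn": 0},{"x": 0,"y": 0,"z": -0.4,"turn": 0}], "claw": 0}}

```text
time_s: 12.78
tool_pos: [0.4855, 0.0302, 0.1172]
orientation: [1.0, -0.026, 0.002, 0.0]
ft_force: [-5.1, 0.7, 15.5]
grip_width: 0.003
```

Request:
{"name": "servo_tool", "arguments": {"targets": [{"x": 0,"y": 0,"z": -0.2,"turn": 0},{"x": 0,"y": 0,"z": -0.2,"turn": 0},{"x": 0,"y": 0,"z": 2,"turn": 0},{"x": 3,"y": -0.2,"z": 5,"turn": 0},{"x": 7,"y": -0.4,"z": 7.5,"turn": 0},{"x": 11,"y": -0.6,"z": 7.5,"turn": 0},{"x": 11.2,"y": -0.6,"z": 7.5,"turn": 0},{"x": 11.2,"y": -0.6,"z": 7.5,"turn": 0}], "claw": 0}}

```text
time_s: 13.45
tool_pos: [0.5975, 0.0241, 0.1902]
orientation: [1.0, -0.026, -0.0, -0.0]
ft_force: [-0.3, -0.0, -0.4]
grip_width: 0.002
```

Request:
{"name": "servo_tool", "arguments": {"targets": [{"x": 0,"y": 0,"z": 0,"turn": 0},{"x": 0,"y": 0,"z": 0,"turn": 0},{"x": 0,"y": 0,"z": 0,"turn": 0},{"x": 0,"y": 0,"z": 0,"turn": 0},{"x": 0,"y": 0,"z": 0,"turn": 0},{"x": 0,"y": 0,"z": 0,"turn": 0},{"x": 0,"y": 0,"z": 0,"turn": 0},{"x": 0,"y": 0,"z": 0,"turn": 0},{"x": 0,"y": 0,"z": 0,"turn": 0},{"x": 0,"y": 0,"z": 0,"turn": 0}], "claw": 1}}

```text
time_s: 14.28
tool_pos: [0.5976, 0.024, 0.1902]
orientation: [1.0, -0.026, -0.0, -0.0]
ft_force: [-0.3, 0.2, 0.1]
grip_width: 0.707
```

```bash
python3 - <<'E'
from h import *
st=bot.get_state();print(st["time_s"],st["tool_pos"],st["ft_force"],st["torque"],st["grip_width"])
a=vision.camera("scene"); b=vision.camera("wrist")
cv2.imwrite("pics/c7.png",np.hstack([cv2.resize(a[120:300,150:340],(507,480)),cv2.resize(b[150:430,240:400],(274,480))]))
s=P("scene");u=np.array([.9986,-.052,0]);n=np.array([.052,.9986,0]);o=np.array([.608,.0247,.041])
f=lambda s_,y,z:((proj(s,o+s_*u+y*n+[0,0,z])-[150,120])*[507/190,480/180]).round()
for t in(0,.1,.2):
    ph=.442+t; print(t,"pad",f(-.052-.084*np.cos(ph),0,.016+.084*np.sin(ph)))
E
```

```text
14.2833 [0.59755688 0.02404203 0.19020324] [-0.30322637  0.15686017  0.12340895] [ 0.07049988 -0.02606687  0.04599012] 0.706875296116865
0 pad [154. 259.]
0.1 pad [157. 247.]
0.2 pad [161. 235.]
```

View pics/c7.png

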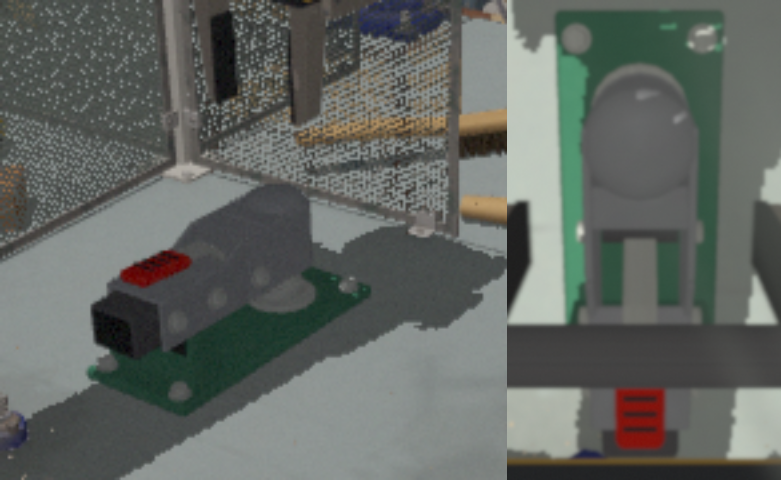

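The lever lies flat, with the pad at crop (156,266) against (154,259) predicted for shut. I grip the head again for the tug.

Request:
{"name": "servo_tool", "arguments": {"targets": [{"x": 0,"y": 0.05,"z": 0,"turn": 0},{"x": 0,"y": 0.05,"z": 0,"turn": 0},{"x": 0,"y": 0.05,"z": 0,"turn": 0},{"x": 0,"y": 0.05,"z": -3,"turn": 0},{"x": 0,"y": 0.05,"z": -6,"turn": 0},{"x": 0,"y": 0.05,"z": -8.5,"turn": 0},{"x": 0,"y": 0.05,"z": -10.6,"turn": 0},{"x": 0,"y": 0.05,"z": -10.6,"turn": 0},{"x": 0,"y": 0.05,"z": -10.6,"turn": 0}], "claw": 1}}

```text
time_s: 15.13
tool_pos: [0.5967, 0.0247, 0.0833]
orientation: [1.0, -0.026, -0.002, -0.0]
ft_force: [-0.5, 0.3, 1.0]
grip_width: 0.997
```

Request:
{"name": "servo_tool", "arguments": {"targets": [{"x": 0,"y": 0,"z": 0,"turn": 0},{"x": 0,"y": 0,"z": 0,"turn": 0},{"x": 0,"y": 0,"z": 0,"turn": 0},{"x": 0,"y": 0,"z": 0,"turn": 0},{"x": 0,"y": 0,"z": 0,"turn": 0},{"x": 0,"y": 0,"z": 0,"turn": 0},{"x": 0,"y": 0,"z": 0,"turn": 0},{"x": 0,"y": 0,"z": 0,"turn": 0},{"x": 0,"y": 0,"z": 0,"turn": 0}], "claw": 0}}

```text
time_s: 15.88
tool_pos: [0.5969, 0.0247, 0.0836]
orientation: [1.0, -0.026, -0.002, -0.0]
ft_force: [0.0, -0.2, 1.5]
grip_width: 0.542
```

Request:
{"name": "servo_tool", "arguments": {"targets": [{"x": 0,"y": 0,"z": 0.1,"turn": 0},{"x": 0,"y": 0,"z": 0.2,"turn": 0},{"x": 0,"y": 0,"z": 0.2,"turn": 0}], "claw": 0}}

```text
time_s: 16.13
tool_pos: [0.5968, 0.0248, 0.0849]
orientation: [1.0, -0.026, -0.002, -0.0]
ft_force: [3.0, -0.3, -6.4]
grip_width: 0.543
```

Request:
{"name": "servo_tool", "arguments": {"targets": [{"x": 0,"y": 0,"z": 0.1,"turn": 0},{"x": 0,"y": 0,"z": 0.2,"turn": 0},{"x": 0,"y": 0,"z": 0.2,"turn": 0}], "claw": 0}}

```text
time_s: 16.38
tool_pos: [0.5967, 0.0249, 0.0861]
orientation: [1.0, -0.026, -0.002, -0.001]
ft_force: [5.1, 0.8, -10.4]
grip_width: 0.542
```

Request:
{"name": "servo_tool", "arguments": {"targets": [{"x": 0,"y": 0,"z": 0.1,"turn": 0},{"x": 0,"y": 0,"z": 0.2,"turn": 0},{"x": 0,"y": 0,"z": 0.2,"turn": 0}], "claw": 0}}

```text
time_s: 16.63
tool_pos: [0.5966, 0.025, 0.0868]
orientation: [1.0, -0.027, -0.001, -0.001]
ft_force: [6.9, 0.0, -12.9]
grip_width: 0.545
```

Request:
{"name": "servo_tool", "arguments": {"targets": [{"x": 0.05,"y": 0,"z": 0.1,"turn": 0},{"x": 0.05,"y": 0,"z": 0.2,"turn": 0},{"x": 0.05,"y": 0,"z": 0.2,"turn": 0}], "claw": 0}}

```text
time_s: 16.88
tool_pos: [0.5966, 0.025, 0.0876]
orientation: [1.0, -0.027, -0.002, -0.001]
ft_force: [5.5, 0.5, -13.6]
grip_width: 0.539
```

Request:
{"name": "servo_tool", "arguments": {"targets": [{"x": 0.05,"y": 0,"z": 0.15,"turn": 0},{"x": 0.05,"y": 0,"z": 0.25,"turn": 0},{"x": 0.05,"y": 0,"z": 0.25,"turn": 0}], "claw": 0}}

```text
time_s: 17.13
tool_pos: [0.5966, 0.025, 0.088]
orientation: [1.0, -0.027, -0.002, -0.001]
ft_force: [8.2, -0.8, -17.9]
grip_width: 0.539
```

Request:
{"name": "servo_tool", "arguments": {"targets": [{"x": 0.05,"y": 0,"z": 0.23,"turn": 0},{"x": 0.05,"y": 0,"z": 0.26,"turn": 0},{"x": 0.05,"y": 0,"z": 0.26,"turn": 0},{"x": 0.05,"y": 0,"z": 0.26,"turn": 0}], "claw": 0}}

```text
time_s: 17.47
tool_pos: [0.5965, 0.025, 0.0881]
orientation: [1.0, -0.027, -0.003, -0.001]
ft_force: [10.1, -0.2, -20.8]
grip_width: 0.538
```

Request:
{"name": "servo_tool", "arguments": {"targets": [{"x": 0.06,"y": 0,"z": 0.24,"turn": 0},{"x": 0.06,"y": 0,"z": 0.24,"turn": 0},{"x": 0.06,"y": 0,"z": 0.24,"turn": 0},{"x": 0.06,"y": 0,"z": 0.24,"turn": 0},{"x": 0.06,"y": 0,"z": 0.24,"turn": 0}], "claw": 0}}

```text
time_s: 17.88
tool_pos: [0.5966, 0.025, 0.0881]
orientation: [1.0, -0.027, -0.003, -0.001]
ft_force: [9.4, -0.2, -19.8]
grip_width: 0.542
```

```bash
python3 - <<'E'
from h import *
for i in range(6):
    st=bot.get_state();print(st["time_s"],st["tool_pos"].round(4),st["ft_force"].round(1),st["grip_width"].round(3)); vision.camera("top")
E
```

```text
Traceback (most recent call last):
AttributeError: 'float' object has no attribute 'round'
```

```bash
python3 - <<'E'
from h import *
for i in range(10):
    st=bot.get_state();print(st["time_s"],st["tool_pos"].round(4),st["ft_force"].round(1)); vision.camera("top")
E
```

```text
17.8833 [0.5966 0.025  0.0881] [  9.4  -0.2 -19.8]
17.9333 [0.5966 0.025  0.0881] [  9.   -0.5 -20. ]
17.9833 [0.5966 0.025  0.0881] [  9.5  -0.4 -19.5]
18.0333 [0.5966 0.025  0.0881] [  8.7   0.7 -19.8]
18.0833 [0.5966 0.025  0.0881] [  9.1  -1.  -19.1]
18.1333 [0.5966 0.025  0.0881] [  9.2  -1.  -20.5]
18.1833 [0.5966 0.025  0.0881] [  8.9  -0.1 -19.4]
18.2333 [0.5966 0.025  0.0881] [  9.6  -0.3 -19.7]
18.2833 [0.5966 0.025  0.0881] [  9.2  -0.9 -19.6]
18.3333 [0.5966 0.025  0.0881] [  9.2  -0.3 -20.1]
```

The tug held steady at about 19.8 N, which is roughly 15 N over the 4.9 N weight, and the coupler came firm after 4 mm of play. I lower it home again and release.

Request:
{"name": "servo_tool", "arguments": {"targets": [{"x": 0.03,"y": 0,"z": 0.1,"turn": 0},{"x": 0.03,"y": 0,"z": -0.1,"turn": 0},{"x": 0.03,"y": 0,"z": -0.3,"turn": 0},{"x": 0.03,"y": 0,"z": -0.5,"turn": 0},{"x": 0.03,"y": 0,"z": -0.5,"turn": 0},{"x": 0.03,"y": 0,"z": -0.5,"turn": 0}], "claw": 0}}

```text
time_s: 18.88
tool_pos: [0.5969, 0.0249, 0.0836]
orientation: [1.0, -0.027, -0.003, -0.001]
ft_force: [-0.1, 0.4, 0.3]
grip_width: 0.54
```

Request:
{"name": "servo_tool", "arguments": {"targets": [{"x": 0,"y": 0,"z": -0.1,"turn": 0},{"x": 0,"y": 0,"z": -0.1,"turn": 0}], "claw": 0}}

```text
time_s: 19.05
tool_pos: [0.597, 0.0249, 0.0835]
orientation: [1.0, -0.027, -0.003, -0.001]
ft_force: [-2.7, 0.5, 5.3]
grip_width: 0.545
```

Request:
{"name": "servo_tool", "arguments": {"targets": [{"x": 0,"y": 0,"z": 0,"turn": 0},{"x": 0,"y": 0,"z": 0,"turn": 0},{"x": 0,"y": 0,"z": 0,"turn": 0},{"x": 0,"y": 0,"z": 0,"turn": 0},{"x": 0,"y": 0,"z": 0,"turn": 0},{"x": 0,"y": 0,"z": 0,"turn": 0},{"x": 0,"y": 0,"z": 0,"turn": 0},{"x": 0,"y": 0,"z": 0,"turn": 0},{"x": 0,"y": 0,"z": 2,"turn": 0},{"x": 0,"y": 0,"z": 5,"turn": 0},{"x": 0,"y": 0,"z": 8,"turn": 0},{"x": 0,"y": 0,"z": 11,"turn": 0},{"x": 0,"y": 0,"z": 13,"turn": 0},{"x": 0,"y": 0,"z": 13,"turn": 0},{"x": 0,"y": 0,"z": 13,"turn": 0}], "claw": 1}}

```text
time_s: 20.3
tool_pos: [0.5977, 0.0248, 0.2146]
orientation: [1.0, -0.027, -0.002, -0.001]
ft_force: [0.1, 0.5, -0.0]
grip_width: 1.001
```

```bash
python3 - <<'E'
from h import *
st=bot.get_state();print(st["time_s"],st["tool_pos"],st["ft_force"],st["grip_width"])
a=vision.camera("scene"); b=vision.camera("wrist")
cv2.imwrite("pics/c8.png",np.hstack([cv2.resize(a[120:300,150:340],(507,480)),cv2.resize(b[150:430,240:400],(274,480))]))
E
```

```text
20.3 [0.59769621 0.02482725 0.21457375] [ 0.09980669  0.54857247 -0.02855478] 1.0006635577384806
```

View pics/c8.png

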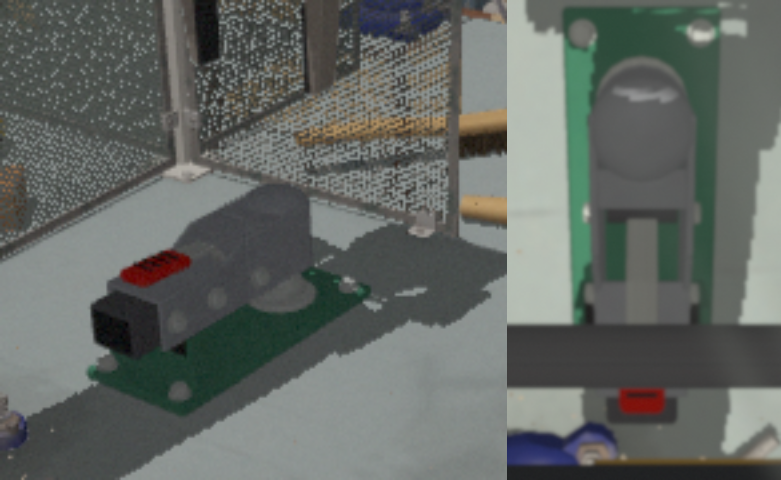

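The coupler is level on the ball with its stub end in the saddle, the lever is flat, and the gripper is clear. I hand in.

```bash
python3 -c "
from workcell import bot
print(bot.hand_in())"
```

```text
the job is handed in; nothing more can be done
None
```

The coupler is on the tow ball with its drawbar end in the saddle, the latch lever is shut flat, and the lock held under the tug. I handed the job in at about 20.4 s; it reports no verdict.

- **Seating:** I pushed it down with about 17 N at the last readings. It came firm at the height expected for home, and the later pictures show it level there.
- **Latch:** I pressed the lever along its arc onto its stop, with 15.5 N read at the end. In the picture the red grip lies flat, within a few pixels of where a shut lever should be.
- **Tug:** I pulled up a steady 19.1 to 20.8 N for about 0.9 s, against a measured weight of about 4.9 N, so roughly 15 N over it. It came firm after about 4 mm of play. A sideways force of about 9 N built up at the same time.
- **Release:** I lowered it home again, let go and rose clear. The last picture shows it level with the lever flat.

**Checks that failed or disagreed:**
- **Claw snap:** the 6 to 12 N of claw resistance never showed in the readings on the way down. My evidence for the snap is the firm stop at home height, the lever going flat, and the tug holding.
- **Coupler position:** the top and wrist cameras put it about 3.5 mm apart along its length. I used the middle value, and it went onto the ball with little sideways force.
- **Pliers and tin:** I did not check them in a final picture, but no move went near them.

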